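Swing the cube dispenser's chute to the bowl and press the plunger

TASK

Get the sugar-cube dispenser ready to serve into the bowl: pull the chute's spring pin out by its knob, swing the chute to the hole on the side where the bowl stands and let the pin snap fully home there, so that the chute's mouth is over the bowl. Only then press the plunger head on top of the hopper right down to its stop and let it come back up. Leave the bowl and the other things where they stand.

Things in the scene. Friction and masses are not known exactly. Their poses are not given: they have to be found in the camera images.
- dispenser: Sugar-cube dispenser, fixed, 272 mm high: grey foot, post, round hopper 160 mm wide (z 176 to 235 mm) over a chute sloping 35 deg down to the front. Origin on the worktop below the pivot; z up, -x to its front (turned to the robot's left), +y to the left of one who stands before that front. Pivot and pin axes point along (-sin 35, 0, cos 35 deg) here. The hopper overhangs: come to the knob with the tool tilted along that axis.
- chute_pivot (a point): Pivot of the chute, on its sloping turning axis, 140 mm straight above the dispenser's origin. Fixed.
- chute (a joint): Turn of the chute about its sloping axis, rad; 0 = straight to the front, + swings the mouth to the dispenser's +y. Stops at +-0.58. The steel plate under it has pin holes at -0.489, 0 and +0.489 rad; it starts locked at 0. A pin in a hole has about 0.015 rad of play. It stays where it is left; turning it takes some 1 to 3 N at the knob.
- pin (a joint): How far the spring pin is pulled out along its axis, m: 0 = fully home in a hole (as at the start), 0.012 = tip level with the plate's top (it rides there when let go between holes), 0.022 = end of travel. The spring pushes it in with 6 N at 0, 9 N at the end.
- pin_knob (a point): Middle of the grip of the pin's round black knob: 27 mm across for 20 mm, flaring to 34 mm at its top, 24 mm farther out along the axis; the knob ends 22 mm and the lug under it lies 38 mm the other way. Pin home: 100 mm down the slope from the pivot, 34 mm towards +y, 43 mm out along the axis. Goes with chute and pin.
- chute_mouth (a point): The point just past the chute's lower lip where cubes drop off, 166 mm down the slope from the pivot. The chute is an open aluminium channel 36 mm wide with walls 18 mm high.
- head (a joint): How far the plunger head is pressed down, m: 0 = up, 0.020 = at its stop. Spring: 4.5 N at 0, about 8 N at the stop; it comes back up when let go.
- head_top (a point): Middle of the top of the round black plunger head, 62 mm across and 15 mm thick, on top of the hopper, 272 mm above the worktop when up; it moves straight down. A wall cabinet hangs some 570 mm above the worktop behind it and to its right (from about 0.6 m ahead of the robot, right of the robot's middle): keep the wrist low or leaning towards the robot there.
- bowl: Round white bowl, 90 mm across, 45 mm high, loose; origin at the centre of its underside. It stands in front of the dispenser, on its +y or its -y side, under where the chute's mouth comes at that side's hole.
- biscuit_box: Clear plastic biscuit box, 76 x 69 x 43 mm, loose, a bystander; origin at the centre of its underside. It stands on the other side from the bowl.
- mug_floral: Tall floral mug standing upside down, 69 x 92 x 118 mm, a loose bystander to the right of the dispenser; origin at the centre of its underside.

How it is judged:
By the outcome, as a careful person would: the job done as asked, in the order asked, and still so for the second after the job is handed in, with the robot touching nothing.
It also fails if it takes over 48 s, if anything falls off the work surface, if the arm or the gripper's body presses on something with over 40 N, if the wrist force passes 120 N, or if a joint passes its speed limit or range.

ROBOT

A 7-joint arm with a two-finger parallel gripper is mounted at the origin on a cart in front of the work surface, level with it; the furniture and walls round the work are solid. World frame = base frame: x ahead of the robot, y to its left, z up, the work surface at z = 0. Lengths are in m, angles in rad, forces in N, time in s.
With the tool pointing down it reaches from about 0.425 to 0.95 m from the base axis. Payload 4.7 kg.
Tool frame: the origin (TCP) lies midway between the tips of the shut fingers; the grasp point (between the pads) lies 19 mm behind it; z points along the fingers, y is the line along which they close (so a half turn about z gives the same grasp; the last joint's range is limited). The gripper opens to 87 mm and grips with 3 to 60 N. Pads are 19 mm wide; open, the fingers measure 117 mm over their backs; the gripper's body (75 mm by 190 mm) begins 51 mm behind the grasp point.
Start: joints at [-1.159, 0.469, -0.049, 1.532, 0.024, 1.141, -0.082], TCP at [0.288, 0.611, 0.223] pointing down, gripper open.
Joint ranges: [-2.59, 2.59], [-0.33, 1.99], [-1.39, 1.29], [0.1, 2.45], [-1.04, 4.18], [0.21, 1.99], [-2.66, 2.66]. Speed limits (rad/s): [2.57, 2.57, 3.14, 3.14, 3.14, 3.14, 3.14].

INTERFACE

Orientations are given as a unit quaternion [x, y, z, w].
In Python, from cell import arm gives the robot as it stands.
- The arm moves only by the shell command python3 -m crank 'ROWS'. ROWS is a JSON object of lists of equal length, an entry for each row: "fingers": the finger opening in cm, from 0 to 8.7; "offset": the shift along the tool's x, y, z in cm, a list of three; "twist": the turn about the tool's z in degrees. A call has 1 to 8 rows; each row is the pose to reach, as a shift and turn from the pose commanded when the call began, along the tool's axes at that moment; what a row does not reach only later rows make up. A row lasts 1/10 s, in which the tool goes at most 50 mm and 8.59 degrees, less where a joint would pass 70% of its speed; a pose out of reach is approached as far as the arm can. A call with a gripper value outside its range is refused whole. The fingers move at their own pace and stop on an object; the grip force is fixed at half the most. Time passes only in rows, so rows that repeat a pose let the fingers close. It gives the time, the measured TCP pose, the force, the opening and the grip force at its end, in the units of the state.
- arm.get_state(): the state, without advancing time (a new reading comes with each control period).
- arm.grab_frame(name): name is "scene" or "top" or "wrist"; returns a dict with "frame" (384x512x3 uint8, red, green, blue), "z_map" (384x512 float32, m along the optical axis (not along the pixel's ray), 0 where there is no reading), "camera_matrix" (3x3 intrinsics, pixels), "T" (4x4, takes a point from camera to world coordinates). Camera axes: x right, y down, z forward; pixel columns grow to the right and rows downward; lengths in m; the calibration is good to about 2 mm. A picture is of the moment at which its call begins.
- arm.hand_in(): hands the job in; it is judged then, once.
The state is a dict: "t": time; "joint_pos": joint angles; "qvel": joint speeds; "joint_torque": joint torques, N m; "tcp_pos": TCP position; "tcp_rot": TCP orientation; "wrist_force": force on the tool from outside, world axes, zero at the start; "wrist_torque": the same for the moment, N m; "width": opening from 0.0 (shut) to 1.0 (fully open); "finger_force": force on a finger pad.
Only numpy, scipy, OpenCV 4.12 (cv2) and the standard library are available. Lean on these libraries where they do the work, as an engineer would, in place of code of your own. Each camera call takes 0.05 s, during which the arm holds its last target. There are 200 camera calls.

## Working session

There is one attempt and no reset: what is moved stays moved. The work goes in short steps, Python scripts to look and compute and a shell command to move; the robot and the scene stay as the last step left them, time stands still between calls to the robot, and variables do not carry over. Pictures are saved under pics/ and viewed, at most 10 in all, crops included, and the job is handed in when it is done.

```bash
mkdir -p pics; ls; python3 - <<'E'
from cell import arm
import cv2,numpy as np
s=arm.get_state();print({k:np.round(v,3).tolist() for k,v in s.items()})
for n in("scene","top"):
    f=arm.grab_frame(n);np.savez(f"pics/{n}0.npz",**f)
    cv2.imwrite(f"pics/{n}0.png",cv2.resize(f["frame"][:,:,::-1],(800,600)))
    print(n,f["T"].round(3).tolist(),f["camera_matrix"].round(1).tolist())
E
```

```text
pics
{'t': 0.0, 'joint_pos': [-1.159, 0.469, -0.049, 1.534, 0.024, 1.141, -0.082], 'qvel': [-0.0, -0.001, -0.002, 0.0, 0.002, -0.001, 0.001], 'joint_torque': [0.001, -50.797, -0.08, -23.614, -0.061, 0.038, 0.0], 'tcp_pos': [0.288, 0.61, 0.221], 'tcp_rot': [0.219, 0.976, -0.001, -0.0], 'wrist_force': [-0.971, 0.927, -0.451], 'wrist_torque': [-0.056, 0.05, 0.009], 'finger_force': 0.0, 'width': 1.002}
scene [[-0.882, 0.391, -0.264, 0.811], [0.472, 0.735, -0.487, 0.392], [0.003, -0.554, -0.832, 0.87], [0.0, 0.0, 0.0, 1.0]] [[361.1, 0.0, 249.3], [0.0, 361.1, 199.4], [0.0, 0.0, 1.0]]
top [[0.003, -0.997, 0.079, 0.523], [-1.0, -0.005, -0.023, -0.026], [0.023, -0.078, -0.997, 1.028], [0.0, 0.0, 0.0, 1.0]] [[393.5, 0.0, 258.2], [0.0, 393.5, 193.8], [0.0, 0.0, 1.0]]
```

View pics/scene0.png

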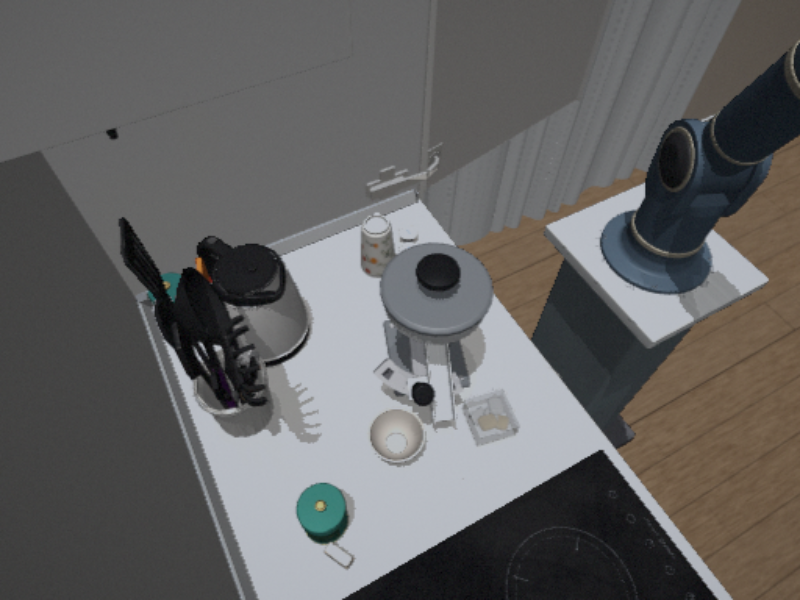

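View pics/top0.png

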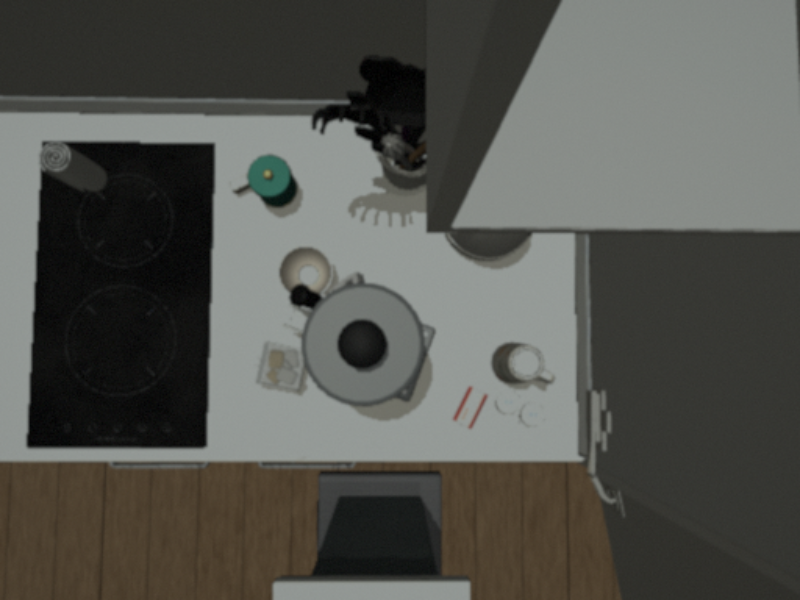

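The scene view shows the bowl (398,437), biscuit box (490,415), knob (423,393), chute mouth (443,425) and head (438,270). The dispenser's front faces the robot's left and the bowl is on the far side, which looks like +y. Next I'll measure these points more closely.

```bash
cat > h.py <<'E'
import numpy as np,cv2
from scipy.spatial.transform import Rotation as R
def cloud(f):
    K,T,z=f["camera_matrix"],f["T"],f["z_map"]
    v,u=np.mgrid[:z.shape[0],:z.shape[1]]
    P=np.stack([(u-K[0,2])/K[0,0]*z,(v-K[1,2])/K[1,1]*z,z],-1)
    P=P@T[:3,:3].T+T[:3,3]; P[z==0]=np.nan; return P
def proj(f,p):
    K,T=f["camera_matrix"],f["T"];c=(np.asarray(p)-T[:3,3])@T[:3,:3];q=c@K.T;return q[...,:2]/q[...,2:]
E
python3 - <<'E'
from h import *
for n in("scene","top"):
    f=dict(np.load(f"pics/{n}0.npz"));P=cloud(f);g=f["frame"].max(-1)
    near=(P[...,0]>.3)&(P[...,0]<.8)&(abs(P[...,1])<.35)
    h=near&(g<60)&(P[...,2]>.26)&(P[...,2]<.29);print(n,"head",h.sum(),np.nanmean(P[h],0).round(4),((P[h].max(0)+P[h].min(0))/2).round(4))
    r=near&(P[...,2]>.21)&(P[...,2]<.25);q=P[r];print("hopper",r.sum(),((q.max(0)+q.min(0))/2).round(4),(q.max(0)-q.min(0)).round(4))
    k=near&(g<60)&(P[...,2]>.08)&(P[...,2]<.17)&(P[...,1]<.25);q=P[k];print("knob",k.sum(),np.median(q,0).round(4),q.min(0).round(3),q.max(0).round(3))
    if n=="scene":
        for nm,uv in dict(mouth=(443,425),bowl=(398,437),box=(490,415),chute=(438,375),knob=(423,392)).items():
            print(nm,P[int(uv[1]*.64),int(uv[0]*.64)].round(4))
        cv2.imwrite("pics/crop0.png",cv2.resize(f["frame"][140:310,215:345,::-1],None,fx=4.5/1.3,fy=4.5/1.3,interpolation=2))
E
```

```text
scene head 530 [0.5328 0.0139 0.2692] [0.5305 0.0113 0.2666]
hopper 2985 [ 0.5661 -0.1301  0.2283] [0.4671 0.4396 0.0363]
knob 319 [0.615  0.0932 0.14  ] [ 0.515 -0.283  0.083] [0.8   0.123 0.17 ]
mouth [5.639e-01 1.198e-01 1.000e-04]
bowl [0.6388 0.1025 0.0033]
box [0.501  0.1519 0.0413]
chute [0.5548 0.0761 0.0941]
knob [0.6031 0.1068 0.1429]
top head 746 [0.5326 0.0076 0.2701] [0.6489 0.0035 0.2754]
hopper 4114 [ 0.5732 -0.1314  0.2251] [0.4536 0.4366 0.03  ]
knob 557 [ 0.6861 -0.1588  0.1206] [ 0.347 -0.35   0.08 ] [0.799 0.118 0.153]
```

View pics/crop0.png

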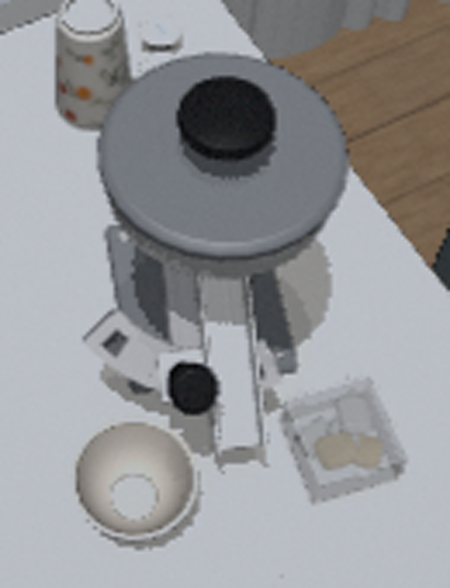

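The crop shows the knob disc at (193,387), the channel's lower end at about (240,458), and the steel plate with an empty hole at (117,343) on the bowl's side. I'll fit the dispenser pose from the knob disc and the chute floor.

```bash
python3 - <<'E'
from h import *
from scipy.optimize import least_squares
f=dict(np.load("pics/scene0.npz"));P=cloud(f);g=f["frame"].max(-1)
lab=cv2.connectedComponents((g<60).astype(np.uint8))[1]
k=lab==lab[int(392*.64),int(423*.64)];q=P[k];q=q[q[:,2]>.1]
print("knob n",len(q),np.median(q,0).round(4),q.min(0).round(3),q.max(0).round(3),"px",np.argwhere(k).mean(0)[::-1])
top=q
# chute floor
m=np.zeros(g.shape,np.uint8);poly=np.array([(208,310),(240,310),(262,445),(222,452)])/3.4615+[215,140]
cv2.fillPoly(m,[poly.astype(int)],1);c=P[m>0];c=c[(c[:,2]>.03)&(c[:,2]<.16)]
x0=c.mean(0);u,s,vt=np.linalg.svd(c-x0);n=vt[2]*np.sign(vt[2,2]);print("plane",len(c),x0.round(4),n.round(3),"tilt",np.degrees(np.arccos(n[2])),"phi",np.degrees(np.arctan2(n[1],n[0])),"rms",s[2]/len(c)**.5)
# top cam knob
t=dict(np.load("pics/top0.npz"));Q=cloud(t);gt=t["frame"].max(-1)
lab=cv2.connectedComponents((gt<50).astype(np.uint8))[1];k2=lab==lab[int(295*.64),int(301*.64)]
pk=Q[k2];print("topknob",k2.sum(),np.nanmedian(pk,0).round(4),np.argwhere(k2).mean(0)[::-1])
for b,F in (("bowl",P),):
    r=(F[...,0]>.56)&(F[...,0]<.72)&(F[...,1]>.06)&(F[...,1]<.2)&(F[...,2]>.038)&(F[...,2]<.05);w=F[r];print("bowlrim",len(w),((w.max(0)+w.min(0))/2).round(3),(w.max(0)-w.min(0)).round(3))
# rows across channel: print profile at two rows in crop
for yy in (205+0,240,260,268):
    print(yy,[tuple(P[yy,x].round(3)) for x in range(268,294,3)])
E
```

```text
knob n 166 [0.6033 0.1091 0.1382] [0.589 0.08  0.115] [0.618 0.123 0.146] px [270.0239521  251.77245509]
plane 445 [0.5592 0.0947 0.0818] [-0.568  0.603  0.56 ] tilt 55.960953593024435 phi 133.26351952866673 rms 0.006686339390830549
topknob 191 [0.6015 0.0977 0.1374] [194.47643979 189.58638743]
bowlrim 249 [0.646 0.112 0.044] [0.088 0.087 0.011]
205 [(np.float64(0.582), np.float64(0.052), np.float64(0.236)), (np.float64(0.576), np.float64(0.055), np.float64(0.236)), (np.float64(0.57), np.float64(0.057), np.float64(0.235)), (np.float64(0.565), np.float64(0.061), np.float64(0.236)), (np.float64(0.558), np.float64(0.062), np.float64(0.233)), (np.float64(0.554), np.float64(0.067), np.float64(0.237)), (np.float64(0.548), np.float64(0.069), np.float64(0.235)), (np.float64(0.543), np.float64(0.073), np.float64(0.236)), (np.float64(0.537), np.float64(0.075), np.float64(0.235))]
240 [(np.float64(0.577), np.float64(0.058), np.float64(0.083)), (np.float64(0.57), np.float64(0.06), np.float64(0.081)), (np.float64(0.571), np.float64(0.075), np.float64(0.107)), (np.float64(0.561), np.float64(0.073)
[... 680 characters left out ...]
float64(0.56), np.float64(0.117), np.float64(0.063)), (np.float64(0.554), np.float64(0.121), np.float64(0.067)), (np.float64(0.526), np.float64(0.102), np.float64(-0.001))]
268 [(np.float64(0.603), np.float64(0.107), np.float64(0.042)), (np.float64(0.586), np.float64(0.096), np.float64(0.001)), (np.float64(0.579), np.float64(0.1), np.float64(0.002)), (np.float64(0.591), np.float64(0.126), np.float64(0.07)), (np.float64(nan), np.float64(nan), np.float64(nan)), (np.float64(0.574), np.float64(0.128), np.float64(0.055)), (np.float64(0.567), np.float64(0.131), np.float64(0.052)), (np.float64(0.561), np.float64(0.135), np.float64(0.054)), (np.float64(0.537), np.float64(0.121), np.float64(-0.001))]
```

```bash
cat >> h.py <<'E'
s35,c35=np.sin(np.radians(35)),np.cos(np.radians(35))
def frame(o,phi):
    u=np.array([np.cos(phi),np.sin(phi),0]);v=np.array([np.sin(phi),-np.cos(phi),0]);z=np.array([0,0,1.])
    piv=np.array([o[0],o[1],.14]);return piv,u*c35-z*s35,v,u*s35+z*c35   # pivot, down-slope, y_d, axis
def pt(o,phi,a,b,c,th=0):
    p,d,v,n=frame(o,phi);return p+(a*np.cos(th)-b*np.sin(th))*d+(a*np.sin(th)+b*np.cos(th))*v+c*n
E
python3 - <<'E'
from h import *
from scipy.optimize import least_squares
f=dict(np.load("pics/scene0.npz"));P=cloud(f)
c=P[200:275,262:298].reshape(-1,3);c=c[np.isfinite(c).all(1)]
kt=np.array([.6028,.1075,.138])
x=np.array([.525,.012,np.radians(67)])
for it in range(6):
    p,d,v,n=frame(x[:2],x[2]);r=c-p
    i=(abs(r@n)<.006)&(abs(r@v)<.0165)&(r@d>.06)&(r@d<.16);q=c[i]
    # side walls: points above floor by 4..20mm lying near lateral +-.018
    w=c[(r@n>.007)&(r@n<.02)&(abs(abs(r@v)-.018)<.007)&(r@d>.06)&(r@d<.16)]
    def res(x):
        p,d,v,n=frame(x[:2],x[2]);lw=(w-p)@v
        return np.r_[(q-p)@n/.002/np.sqrt(len(q)),(abs(lw)-.018)/.003/np.sqrt(max(len(w),1)),(pt(x[:2],x[2],.1,.034,.065)-kt)/.003]
    s=least_squares(res,x,loss="soft_l1");x=s.x
    print(len(q),len(w),x[:2].round(4),np.degrees(x[2]).round(2),s.cost.round(2))
print("resid knob",(pt(x[:2],x[2],.1,.034,.065)-kt).round(4))
for dphi in(-4,0,4): print("knob",pt(x[:2],x[2],.1,.034,.043).round(4))
print("mouth+",pt(x[:2],x[2],.166,0,0,.489).round(4),"mouth-",pt(x[:2],x[2],.166,0,0,-.489).round(4))
import json;json.dump(x.tolist(),open("pose.json","w"))
S=4;img=cv2.resize(f["frame"][:,:,::-1],None,fx=S,fy=S,interpolation=2).copy()
def L(a,b,col): 
    a,b=[tuple((proj(f,z)*S+S/2).astype(int).tolist()) for z in(a,b)];cv2.line(img,a,b,col,1)
o,ph=x[:2],x[2]
for b in(-.018,.018):
    for h in (0,.018): L(pt(o,ph,.05,b,h),pt(o,ph,.163,b,h),(0,0,255))
for cc,rr in((.065,.017),(.043,.0135)):
    A=[pt(o,ph,.1+rr*np.cos(t),.034+rr*np.sin(t),cc) for t in np.linspace(0,6.28,25)]
    for a,b in zip(A,A[1:]):L(a,b,(0,255,0))
for th in(-.489,.489):
    L(pt(o,ph,.166,0,0,th),pt(o,ph,.166,0,0,th)*[1,1,0],(255,0,0)); L(pt(o,ph,.1,.034,0,th),pt(o,ph,.1,.034,.01,th),(255,0,255))
cv2.imwrite("pics/ov0.png",img[180*S:310*S,230*S:360*S])
E
```

```text
438 124 [0.5238 0.0146] 65.55 1.32
444 121 [0.5234 0.0149] 65.32 1.38
445 122 [0.5234 0.015 ] 65.31 1.39
445 122 [0.5234 0.015 ] 65.31 1.39
445 122 [0.5234 0.015 ] 65.31 1.39
445 122 [0.5234 0.015 ] 65.31 1.39
resid knob [ 0.0013  0.0016 -0.0021]
knob [0.5988 0.0976 0.1179]
knob [0.5988 0.0976 0.1179]
knob [0.5988 0.0976 0.1179]
mouth+ [0.6444 0.0915 0.0559] mouth- [0.5027 0.1566 0.0559]
```

View pics/ov0.png

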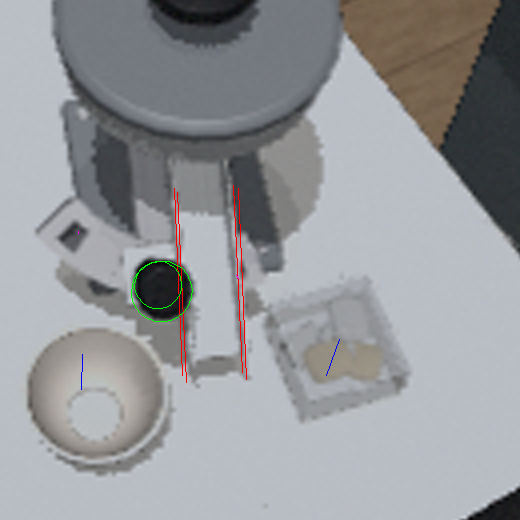

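The overlay matches the chute, knob, hole and plate to 2–3 mm, so the bowl is on the +y side. The moves can't tilt the tool, so I'll come down vertically just outside the hopper. I'll close tangentially on the knob's flare, which leaves about 3 mm of room for the gripper body.

```bash
cat >> h.py <<'E'
import json
def rel(p,yaw):  # target world TCP, world angle (deg) of tool y -> offset cm, twist deg, from measured pose
    from cell import arm
    s=arm.get_state();r=R.from_quat(s["tcp_rot"]).as_matrix();ty=np.degrees(np.arctan2(r[1,1],r[0,1]))
    off=r.T@(np.asarray(p)-s["tcp_pos"])*100;tw=-(yaw-ty+180)%360-180
    print("t",round(s["t"],2),"tcp",s["tcp_pos"].round(4),"ty",ty.round(2),"tilt",r[:,2].round(3),"F",s["wrist_force"].round(1),"w",round(float(s["width"]),3),"ff",round(float(s["finger_force"]),1))
    print("  off",off.round(2),"twist",round(tw,1),"q",s["joint_pos"].round(2))
E
python3 - <<'E'
from h import *
t=dict(np.load("pics/top0.npz"));f=dict(np.load("pics/scene0.npz"))
for F in(t,f):
    P=cloud(F);q=P[(P[...,2]>.225)&(P[...,2]<.245)&(np.hypot(P[...,0]-.533,P[...,1]-.0105)<.11)]
    hull=cv2.convexHull((q[:,:2]*1e4).astype(np.int32));print("hopper",np.array(cv2.minEnclosingCircle(hull)[0])/1e4,cv2.minEnclosingCircle(hull)[1]/1e4,np.median(q[:,2]))
x=json.load(open("pose.json"));o,ph=x[:2],x[2]
for th in(0,.15,.3,.489):
    for c in (.067,.079,.089): print(th,c,pt(o,ph,.1,.034,c,th).round(4))
# cabinet front edge
P=cloud(t);q=P[(P[...,2]>.5)&(P[...,0]>.5)&(P[...,1]<.1)];print("cab",np.nanmin(q,0).round(3),np.nanmax(q,0).round(3))
rel([.612,.125,.30],-33)
E
```

```text
hopper [0.53313672 0.00813185] 0.079800439453125 0.2350440226284713
hopper [0.52905205 0.00956691] 0.08059281005859376 0.23450104166077174
0 0.067 [0.6045 0.1101 0.1375]
0 0.079 [0.6074 0.1164 0.1474]
0 0.089 [0.6098 0.1216 0.1555]
0.15 0.067 [0.6157 0.0994 0.1411]
0.15 0.079 [0.6185 0.1057 0.1509]
0.15 0.089 [0.6209 0.1109 0.1591]
0.3 0.067 [0.6251 0.0876 0.1459]
0.3 0.079 [0.6279 0.0939 0.1557]
0.3 0.089 [0.6303 0.0991 0.1639]
0.489 0.067 [0.6341 0.0715 0.1534]
0.489 0.079 [0.637  0.0778 0.1632]
0.489 0.089 [0.6394 0.083  0.1714]
cab [ 0.5   -0.357  0.5  ] [ 0.792 -0.053  0.878]
t 0.1 tcp [0.2878 0.61   0.2216] ty 64.75 tilt [-0.001 -0.002 -1.   ] F [-0.3 -0.6 -0.3] w 1.002 ff 0.0
  off [-50.02 -30.05  -7.79] twist 97.7 q [-1.16  0.47 -0.05  1.53  0.02  1.14 -0.08]
```

```bash
python3 -m crank '{"fingers":[8.7,8.7,8.7,8.7,8.7,8.7,8.7,8.7],"offset":[[-3,-2,-3],[-7,-4,-6],[-11,-6.5,-7.8],[-15,-9,-7.8],[-19,-11.5,-7.8],[-23,-14,-7.8],[-27,-16.5,-7.8],[-31,-19,-7.8]],"twist":[8,16,24,32,40,48,56,64]}'; python3 -c "
from h import *
rel([.612,.125,.30],-36)"
```

```text
t: 0.9
tcp_pos: [0.4878, 0.3045, 0.3003]
tcp_rot: [0.704, 0.71, -0.0, -0.0]
wrist_force: [1.4, 0.5, 0.3]
width: 0.993
finger_force: 0.0
t 0.9 tcp [0.4878 0.3045 0.3003] ty 0.42 tilt [-0. -0. -1.] F [1.4 0.5 0.3] w 0.993 ff 0.0
  off [-18.04  12.29   0.03] twist 36.4 q [-0.86  0.25  0.28  1.69 -0.07  1.22 -0.55]
```

```bash
python3 -m crank '{"fingers":[8.7,8.7,8.7,8.7,8.7,8.7,8.7],"offset":[[-4,2.5,0],[-8,5,0],[-12,8,0],[-16,10.8,0],[-18,12.3,0],[-18,12.3,0],[-18,12.3,0]],"twist":[8,16,24,32,36.4,36.4,36.4]}'; python3 - <<'E'
from h import *
from cell import arm
rel([.606,.112,.30],-36)
a=arm.grab_frame("wrist");b=arm.grab_frame("scene")
np.savez("pics/w1.npz",**a)
cv2.imwrite("pics/ws1.png",np.hstack([cv2.resize(x["frame"][:,:,::-1],(400,300)) for x in(a,b)]))
E
```

```text
t: 1.6
tcp_pos: [0.6122, 0.1288, 0.2999]
tcp_rot: [0.889, 0.457, -0.001, -0.001]
wrist_force: [-0.2, 1.1, 0.7]
width: 1.003
finger_force: 0.0
t 1.6 tcp [0.6122 0.1288 0.2999] ty -35.6 tilt [-0.002  0.001 -1.   ] F [-0.2  1.1  0.7] w 1.003 ff 0.0
  off [-1.73  0.47 -0.01] twist 0.4 q [-0.63  0.35  0.48  1.58 -0.17  1.25 -0.74]
```

View pics/ws1.png

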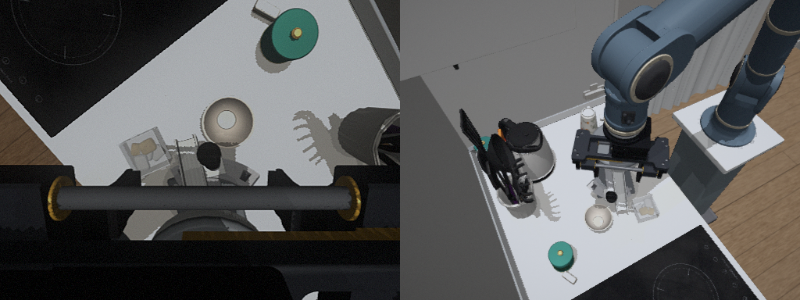

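The wrist view shows the knob at (208,155) and the hopper edge below it. The scene view confirms that the gripper's long side lies along the closing line. I'll refine the knob and hopper positions from the wrist depth.

```bash
python3 - <<'E'
from h import *
f=dict(np.load("pics/w1.npz"));P=cloud(f);g=f["frame"].max(-1)
x=json.load(open("pose.json"));o,ph=x[:2],x[2]
m=(g<60)&(P[...,2]>.115)&(P[...,2]<.15)&(np.hypot(P[...,0]-.605,P[...,1]-.11)<.03)
q=P[m];print(len(q),np.median(q,0).round(4),((q.min(0)+q.max(0))/2).round(4),(q.max(0)-q.min(0)).round(3))
t=m&(abs((P-pt(o,ph,.1,.034,.067))@frame(o,ph)[3])<.004);q=P[t];print("top disc",len(q),((q.min(0)+q.max(0))/2).round(4),(q.max(0)-q.min(0)).round(3), "pred",pt(o,ph,.1,.034,.067).round(4))
print("px pred",proj(f,pt(o,ph,.1,.034,.067)),"blob px",np.argwhere(t).mean(0)[::-1])
h=P[(P[...,2]>.22)&(P[...,2]<.24)];r=np.hypot(h[:,0]-.531,h[:,1]-.009);print("hopper edge",len(h),r.max(), h[r.argmax()])
E
```

```text
811 [0.6039 0.1059 0.1383] [0.6039 0.1005 0.131 ] [0.033 0.04  0.031]
top disc 682 [0.6045 0.1068 0.1364] [0.032 0.028 0.02 ] pred [0.6045 0.1101 0.1375]
px pred [265.26474226 193.93550764] blob px [267.25513196 195.84750733]
hopper edge 1959 0.08068571449953398 [0.5996713  0.0513608  0.22962572]
```

```bash
python3 -c "
from h import *
rel([.605,.1085,.19],-36.5)
rel([.605,.1085,.118],-36.5)"
```

```text
t 1.7 tcp [0.6117 0.1305 0.3001] ty -35.43 tilt [-0.001  0.001 -1.   ] F [-0.5  0.3 -0.1] w 1.0 ff 0.0
  off [-2.18  0.75 11.  ] twist 1.1 q [-0.63  0.35  0.48  1.58 -0.17  1.25 -0.74]
t 1.7 tcp [0.6117 0.1305 0.3001] ty -35.43 tilt [-0.001  0.001 -1.   ] F [-0.5  0.3 -0.1] w 1.0 ff 0.0
  off [-2.18  0.76 18.2 ] twist 1.1 q [-0.63  0.35  0.48  1.58 -0.17  1.25 -0.74]
```

```bash
python3 -m crank '{"fingers":[6,5.2,5.2,5.2,5.2,5.2],"offset":[[-1,0.5,3],[-2,0.75,6],[-2.2,0.75,9],[-2.2,0.75,11],[-2.2,0.75,11],[-2.2,0.75,11]],"twist":[1,1,1,1,1,1]}'; python3 -c "
from h import *
for i in range(3):
  rel([.605,.1085,.118],-36.5)"
```

```text
t: 2.3
tcp_pos: [0.6058, 0.1074, 0.191]
tcp_rot: [0.893, 0.45, 0.0, -0.0]
wrist_force: [0.3, -0.3, 1.2]
width: 0.616
finger_force: 0.0
t 2.3 tcp [0.6058 0.1074 0.191 ] ty -36.51 tilt [ 0.     0.001 -1.   ] F [ 0.3 -0.3  1.2] w 0.616 ff 0.0
  off [ 0.04 -0.12  7.3 ] twist -0.0 q [-0.59  0.42  0.47  1.74 -0.22  1.03 -0.68]
t 2.3 tcp [0.6058 0.1074 0.191 ] ty -36.51 tilt [ 0.     0.001 -1.   ] F [ 0.3 -0.3  1.2] w 0.616 ff 0.0
  off [ 0.04 -0.12  7.3 ] twist -0.0 q [-0.59  0.42  0.47  1.74 -0.22  1.03 -0.68]
t 2.3 tcp [0.6058 0.1074 0.191 ] ty -36.51 tilt [ 0.     0.001 -1.   ] F [ 0.3 -0.3  1.2] w 0.616 ff 0.0
  off [ 0.04 -0.12  7.3 ] twist -0.0 q [-0.59  0.42  0.47  1.74 -0.22  1.03 -0.68]
```

```bash
python3 -m crank '{"fingers":[5.2,5.2,5.2,5.2,5.2,5.2],"offset":[[0.1,0,1.5],[0.1,0,3],[0.1,0,4.5],[0.1,0,6],[0.1,0,7.2],[0.1,0,7.2]],"twist":[0,0,0,0,0,0]}'; python3 - <<'E'
from h import *
from cell import arm
rel([.605,.1085,.118],-36.5)
b=arm.grab_frame("scene");a=arm.grab_frame("wrist")
cv2.imwrite("pics/ws2.png",np.hstack([cv2.resize(b["frame"][130:310,220:390,::-1],(400,424)),cv2.resize(a["frame"][100:300,150:350,::-1],(400,424))]))
E
```

```text
t: 2.9
tcp_pos: [0.605, 0.1063, 0.1161]
tcp_rot: [0.894, 0.449, -0.002, -0.0]
wrist_force: [-0.3, -0.3, -0.8]
width: 0.596
finger_force: 0.0
t 2.9 tcp [0.605  0.1063 0.1161] ty -36.66 tilt [-0.004 -0.001 -1.   ] F [-0.3 -0.3 -0.8] w 0.596 ff 0.0
  off [ 0.18 -0.13 -0.19] twist -0.2 q [-0.56  0.51  0.44  1.81 -0.27  0.89 -0.64]
```

View pics/ws2.png

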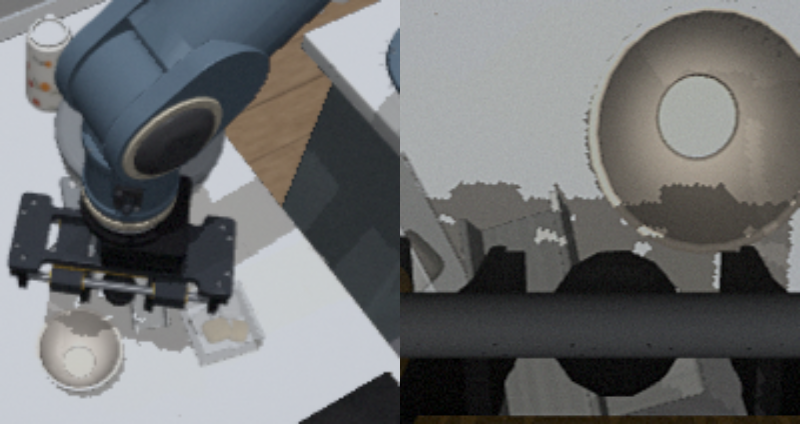

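The knob sits centred between the fingers with no contact force. Closing now.

```bash
python3 -m crank '{"fingers":[4.2,3.4,2.8,2.5,2.5,2.5],"offset":[[0,0,0],[0,0,0],[0,0,0],[0,0,0],[0,0,0],[0,0,0]],"twist":[0,0,0,0,0,0]}'; python3 -c "
from h import *
x=json.load(open('pose.json'));n=frame(x[:2],x[2])[3]
rel([.605,.1063,.1161]+n*.023,-36.5)"
```

```text
t: 3.6
tcp_pos: [0.606, 0.1075, 0.119]
tcp_rot: [0.893, 0.449, -0.0, -0.001]
wrist_force: [-3.3, 3.3, 5.1]
width: 0.367
finger_force: 30.0
t 3.6 tcp [0.606  0.1075 0.119 ] ty -36.63 tilt [-0.001  0.001 -1.   ] F [-3.3  3.3  5.1] w 0.367 ff 30.0
  off [ 1.13 -0.29 -1.59] twist -0.1 q [-0.56  0.5   0.44  1.8  -0.27  0.89 -0.64]
```

```bash
python3 -m crank '{"fingers":[2.5,2.5,2.5,2.5,2.5,2.5,2.5],"offset":[[0.22,-0.05,-0.33],[0.45,-0.1,-0.66],[0.67,-0.14,-0.98],[0.9,-0.19,-1.31],[1.07,-0.22,-1.56],[1.12,-0.24,-1.64],[1.12,-0.24,-1.64]],"twist":[0,0,0,0,0,0,0]}'; python3 - <<'E'
from h import *
from cell import arm
rel([.605,.1085,.118],-36.5)
b=arm.grab_frame("wrist")
cv2.imwrite("pics/w3.png",cv2.resize(b["frame"][100:300,130:370,::-1],(480,400)))
E
```

```text
t: 4.3
tcp_pos: [0.6107, 0.1166, 0.1347]
tcp_rot: [0.894, 0.449, -0.001, -0.0]
wrist_force: [-3.2, -2.0, -9.1]
width: 0.368
finger_force: 30.0
t 4.3 tcp [0.6107 0.1166 0.1347] ty -36.68 tilt [-0.001 -0.    -1.   ] F [-3.2 -2.  -9.1] w 0.368 ff 30.0
  off [-0.99  0.03  1.67] twist -0.2 q [-0.58  0.49  0.44  1.78 -0.26  0.93 -0.67]
```

View pics/w3.png

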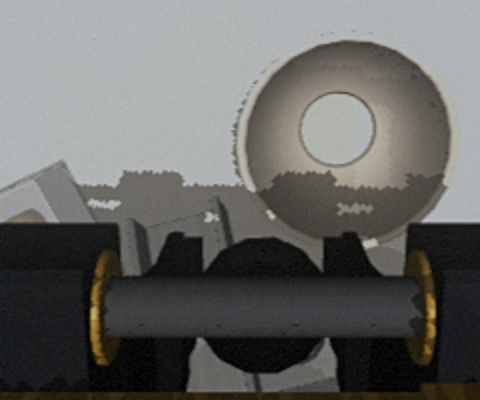

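The knob is gripped and has moved about 19 mm out, with roughly 9 N of spring load. Next is the swing, worked out in tool axes.

```bash
python3 - <<'E'
from h import *
from cell import arm
x=json.load(open('pose.json'));o,ph=x[:2],x[2]
r=R.from_quat(arm.get_state()["tcp_rot"]).as_matrix()
for th in(.05,.1,.15,.2,.25,.3,.35,.4,.45,.489,.5):
    print(th,(r.T@(pt(o,ph,.1,.034,.086,th)-pt(o,ph,.1,.034,.086))*100).round(2))
E
```

```text
0.05 [-0.04  0.52 -0.1 ]
0.1 [-0.11  1.03 -0.22]
0.15 [-0.19  1.53 -0.36]
0.2 [-0.3   2.03 -0.5 ]
0.25 [-0.43  2.51 -0.66]
0.3 [-0.58  2.99 -0.83]
0.35 [-0.75  3.45 -1.02]
0.4 [-0.94  3.91 -1.21]
0.45 [-1.15  4.34 -1.42]
0.489 [-1.33  4.68 -1.59]
0.5 [-1.38  4.77 -1.64]
```

```bash
python3 -m crank '{"fingers":[2.5,2.5,2.5,2.5,2.5,2.5,2.5],"offset":[[-0.04,0.52,-0.1],[-0.11,1.03,-0.22],[-0.19,1.53,-0.36],[-0.3,2.03,-0.5],[-0.43,2.51,-0.66],[-0.58,2.99,-0.83],[-0.58,2.99,-0.83]],"twist":[2,4,6,8,10,12,12]}'; python3 - <<'E'
from h import *
from cell import arm
x=json.load(open('pose.json'));o,ph=x[:2],x[2]
rel([.605,.1085,.118],-36.5)
a=arm.grab_frame("wrist")
cv2.imwrite("pics/w4.png",cv2.resize(a["frame"][100:300,130:370,::-1],(480,400)))
r=R.from_quat(arm.get_state()["tcp_rot"]).as_matrix()
for th in(.35,.4,.43,.46,.489,.5):
  print(th,(r.T@(pt(o,ph,.1,.034,.079,th)-pt(o,ph,.1,.034,.079,.3))*100).round(2))
E
```

```text
t: 5.05
tcp_pos: [0.6325, 0.0936, 0.1435]
tcp_rot: [0.936, 0.352, 0.0, 0.001]
wrist_force: [-3.5, -1.7, -9.8]
width: 0.366
finger_force: 30.1
t 5.05 tcp [0.6325 0.0936 0.1435] ty -48.76 tilt [ 0.001 -0.001 -1.   ] F [-3.5 -1.7 -9.8] w 0.366 ff 30.1
  off [-1.09 -2.94  2.55] twist -12.3 q [-0.57  0.52  0.5   1.73 -0.29  0.97 -0.81]
0.35 [-0.07  0.49 -0.18]
0.4 [-0.16  0.97 -0.38]
0.43 [-0.23  1.26 -0.5 ]
0.46 [-0.3   1.54 -0.63]
0.489 [-0.38  1.81 -0.75]
0.5 [-0.41  1.91 -0.8 ]
```

View pics/w4.png

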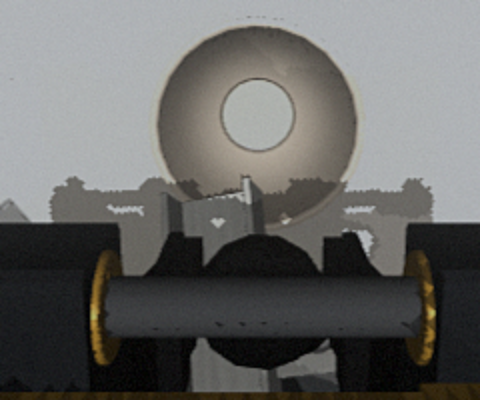

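The chute is following and its mouth is nearing the bowl. I'll go on to about 0.43, stop, and let the pin ride on the plate.

```bash
python3 -m crank '{"fingers":[2.5,2.5,2.5,2.5,3.4,4.0,4.0,4.0],"offset":[[-0.07,0.49,-0.18],[-0.16,0.97,-0.38],[-0.23,1.26,-0.5],[-0.23,1.26,-0.5],[-0.23,1.26,-0.5],[-0.23,1.26,-0.5],[-0.23,1.26,-0.5],[-0.23,1.26,-0.5]],"twist":[2,4,5,5,5,5,5,5]}'; python3 - <<'E'
from h import *
from cell import arm
rel([.605,.1085,.118],-36.5)
x=json.load(open('pose.json'));o,ph=x[:2],x[2]
a=arm.grab_frame("wrist");P=cloud(a);g=a["frame"].max(-1)
cv2.imwrite("pics/w5.png",cv2.resize(a["frame"][100:300,130:370,::-1],(480,400)))
np.savez("pics/w5.npz",**a)
for th in(.4,.43,.46,.489): print(th,"rim riding",pt(o,ph,.1,.034,.079,th).round(4),"home",pt(o,ph,.1,.034,.067,th).round(4),"mouth px",((proj(a,pt(o,ph,.163,0,0,th))-[130,100])*2).round(0))
E
```

```text
t: 5.9
tcp_pos: [0.6395, 0.0843, 0.1497]
tcp_rot: [0.95, 0.312, 0.002, -0.0]
wrist_force: [0.5, 1.0, -0.3]
width: 0.454
finger_force: 0.0
t 5.9 tcp [0.6395 0.0843 0.1497] ty -53.62 tilt [ 0.003  0.002 -1.   ] F [ 0.5  1.  -0.3] w 0.454 ff 0.0
  off [-1.35 -4.    3.17] twist -17.1 q [-0.56  0.52  0.52  1.71 -0.31  0.99 -0.87]
0.4 rim riding [0.6331 0.0855 0.1595] home [0.6303 0.0792 0.1496] mouth px [220. 175.]
0.43 rim riding [0.6345 0.0829 0.1607] home [0.6317 0.0767 0.1509] mouth px [231. 174.]
0.46 rim riding [0.6358 0.0803 0.162 ] home [0.633  0.0741 0.1521] mouth px [243. 174.]
0.489 rim riding [0.637  0.0778 0.1632] home [0.6341 0.0715 0.1534] mouth px [254. 173.]
```

View pics/w5.png

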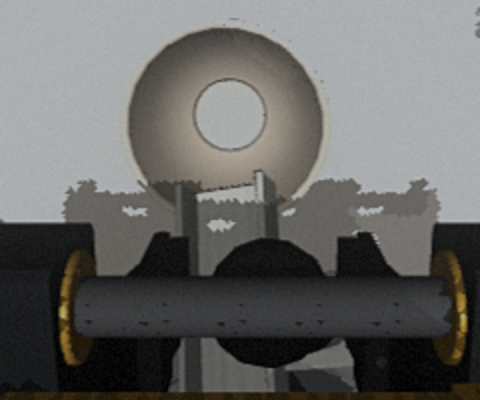

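The fingers are open, the force is about zero, and the mouth is at (224,187), so theta is about 0.41. Now I'll push the knob sideways gently with the open fingers until the pin snaps in.

```bash
python3 -m crank '{"fingers":[4,4,4,4,4,4,4,4],"offset":[[-0.02,0.15,0],[-0.05,0.3,0],[-0.08,0.45,0],[-0.11,0.6,0],[-0.14,0.7,0],[-0.17,0.8,0],[-0.2,0.9,0],[-0.2,0.9,0]],"twist":[0,0.5,1,1.5,1.5,2,2,2]}'; python3 - <<'E'
from h import *
from cell import arm
rel([.605,.1085,.118],-36.5)
x=json.load(open('pose.json'));o,ph=x[:2],x[2]
a=arm.grab_frame("wrist")
g=a["frame"][100:300,130:370,::-1].copy();cv2.imwrite("pics/w6.png",cv2.resize(g,(480,400)))
P=cloud(a);k=(a["frame"].max(-1)<60)&(P[...,2]>.12)&(P[...,2]<.175)&(np.hypot(P[...,0]-.635,P[...,1]-.078)<.03);print(k.sum(),np.percentile(P[k],[5,50,95],axis=0).round(4))
for th in(.4,.43,.46,.489): print(th,"mouth px",((proj(a,pt(o,ph,.163,0,0,th))-[130,100])*2).round(0))
E
```

```text
t: 6.75
tcp_pos: [0.6422, 0.0745, 0.1482]
tcp_rot: [0.956, 0.295, 0.0, 0.0]
wrist_force: [0.0, 0.2, 0.1]
width: 0.459
finger_force: 0.0
t 6.75 tcp [0.6422 0.0745 0.1482] ty -55.69 tilt [ 0. -0. -1.] F [0.  0.2 0.1] w 0.459 ff 0.0
  off [-1.16 -4.91  3.02] twist -19.2 q [-0.56  0.53  0.53  1.71 -0.31  0.99 -0.88]
1717 [[0.6238 0.0599 0.1441]
 [0.6382 0.0775 0.153 ]
 [0.6511 0.1028 0.172 ]]
0.4 mouth px [196. 169.]
0.43 mouth px [207. 168.]
0.46 mouth px [218. 166.]
0.489 mouth px [229. 165.]
```

View pics/w6.png

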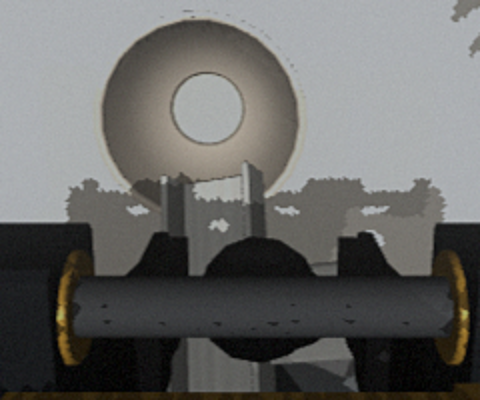

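Ten pictures are used up, so from here I work by numbers. I'll estimate the chute angle and pin depth from the wrist depth.

```bash
cat >> h.py <<'E'
def chute(f):
    x=json.load(open('pose.json'));p,d,v,n=frame(x[:2],x[2]);P=cloud(f).reshape(-1,3);g=f["frame"].max(-1).ravel()
    r=P-p;c,b,a=r@n,r@v,r@d;rho=np.hypot(a,b);th=np.arctan2(b,a)
    def sc(t):  # floor points inside channel, lip end
        bb=b*np.cos(t)-a*np.sin(t);aa=a*np.cos(t)+b*np.sin(t);return aa,bb
    best=[]
    for t in np.arange(-.1,.62,.004):
        aa,bb=sc(t);m=(aa>.115)&(aa<.162)&(g>60)
        best.append((m&(abs(c)<.004)&(abs(bb)<.0165)).sum()+(m&(abs(abs(bb)-.0185)<.002)&(c>.004)&(c<.02)).sum()-(m&(abs(bb)<.0155)&((c>.007)|(c<-.007))).sum())
    best=np.array(best);t=np.arange(-.1,.62,.004)[best>best.max()*.97].mean()
    aa,bb=sc(t);k=(np.hypot(aa-.1,bb-.034)<.014)&(c>.05)&(c<.095)&(g<60)
    print("theta",round(t,3),"score",best.max(),"rim c mm",(np.percentile(c[k],[10,50,90])*1000).round(1),k.sum(),"(home 67, riding 79)")
E
python3 - <<'E'
from h import *
from cell import arm
for n in("w1","w5"): chute(dict(np.load(f"pics/{n}.npz")))
a=arm.grab_frame("wrist");chute(a)
E
```

```text
theta 0.012 score 602 rim c mm [65.5 66.6 67.7] 519 (home 67, riding 79)
theta 0.378 score 538 rim c mm [76.3 78.7 80. ] 559 (home 67, riding 79)
theta 0.37 score 419 rim c mm [66.8 69.6 92.4] 557 (home 67, riding 79)
```

```bash
python3 -m crank '{"fingers":[4,4,4,4],"offset":[[0,0.15,0],[0,0.3,0],[0,0.4,0],[0,0.4,0]],"twist":[0,0,0,0]}'; python3 - <<'E'
from h import *
from cell import arm
rel([.605,.1085,.118],-36.5)
a=arm.grab_frame("wrist");chute(a);np.savez("pics/w7.npz",**a)
x=json.load(open('pose.json'));p,d,v,n=frame(x[:2],x[2])
for nm,F in (("w5",dict(np.load("pics/w5.npz"))),("now",a)):
    P=cloud(F);r=P-p;A=r@d;B=r@v;c=r@n
    k=(F["frame"].max(-1)<60)&(c>.055)&(c<.09)&(np.hypot(A-.075,B-.076)<.035)
    print(nm,np.histogram(c[k]*1000,bins=range(56,90,2))[0])
    if nm=="w5":kk=k&(c>.075)&(c<.083)
    else: kk=k&(c>.064)&(c<.073)
    u,w=np.argwhere(kk)[:,1],np.argwhere(kk)[:,0];print("rim pts A,B centre",np.percentile(A[kk],[2,98]).mean().round(4),np.percentile(B[kk],[2,98]).round(4),"px",u.min(),u.max(),w.min(),w.max())
E
```

```text
t: 7.25
tcp_pos: [0.6443, 0.0717, 0.1482]
tcp_rot: [0.955, 0.295, -0.0, -0.0]
wrist_force: [-0.8, 0.7, 0.3]
width: 0.463
finger_force: 0.1
t 7.25 tcp [0.6443 0.0717 0.1482] ty -55.67 tilt [-0.  0. -1.] F [-0.8  0.7  0.3] w 0.463 ff 0.1
  off [-1.17 -5.26  3.02] twist -19.2 q [-0.55  0.53  0.53  1.7  -0.31  0.99 -0.87]
theta 0.367 score 351 rim c mm [66.9 79.2 92.1] 582 (home 67, riding 79)
w5 [  0   0   0   0   0   0  13  40  70 236 414 668 108  62  80  77]
rim pts A,B centre 0.0778 [0.0619 0.1057] px 220 319 218 281
now [  5  11  27  54 224 399 502  39  17  18  36  40  42  39  42  41]
rim pts A,B centre 0.0753 [0.0652 0.1093] px 224 305 219 280
```

The rim now reads c ≈ 67 mm, which is the home value, so the pin has snapped into a hole. I'll centre the fingers, open them, rise and check from the scene camera.

```bash
python3 -m crank '{"fingers":[4.5,5.2,5.2,5.2,5.2,5.2,5.2,5.2],"offset":[[0.1,-0.3,0],[0.1,-0.3,0],[0.3,-0.3,-2],[0.5,-0.3,-5],[0.5,-0.3,-9],[0.5,-0.3,-13],[0.5,-0.3,-16],[0.5,-0.3,-16]],"twist":[0,0,0,0,0,0,0,0]}'; python3 - <<'E'
from h import *
from cell import arm
rel([.53,.009,.31],-56)
a=arm.grab_frame("wrist");chute(a);np.savez("pics/w8.npz",**a)
x=json.load(open('pose.json'));o,ph=x[:2],x[2];p,d,v,n=frame(o,ph)
for nm,F in(("w1",dict(np.load("pics/w1.npz"))),("now",a)):
    P=cloud(F);r=P-p;A=r@d;B=r@v;c=r@n;th=0 if nm=="w1" else .489
    e=(.1*np.cos(th)-.034*np.sin(th),.1*np.sin(th)+.034*np.cos(th))
    k=(F["frame"].max(-1)<60)&(c>.05)&(c<.1)&(np.hypot(A-e[0],B-e[1])<.03)
    print(nm,np.histogram(c[k]*1000,bins=range(56,90,2))[0])
    kk=k&(c>.063)&(c<.072);ce=[np.percentile(A[kk],[2,98]).mean(),np.percentile(B[kk],[2,98]).mean()]
    print("rim A,B",np.round(ce,4),"expected",np.round(e,4),"theta",np.arctan2(ce[1],ce[0])-np.arctan2(.034,.1))
s=arm.grab_frame("scene");chute(s)
r=cloud(s);w=r[(r[...,0]>.58)&(r[...,0]<.72)&(r[...,1]>.1)&(r[...,1]<.2)&(r[...,2]>.038)&(r[...,2]<.05)];print("bowl rim y/x extents",w.min(0).round(3),w.max(0).round(3))
E
```

```text
t: 8.1
tcp_pos: [0.6492, 0.0768, 0.3137]
tcp_rot: [0.955, 0.295, 0.005, 0.001]
wrist_force: [0.5, 0.2, 0.2]
width: 0.601
finger_force: 0.0
t 8.1 tcp [0.6492 0.0768 0.3137] ty -55.65 tilt [ 0.01   0.002 -1.   ] F [0.5 0.2 0.2] w 0.601 ff 0.0
  off [-13.67  -1.13   0.24] twist 0.3 q [-0.59  0.4   0.59  1.5  -0.23  1.3  -0.95]
theta 0.502 score 210 rim c mm [64.  68.2 69.4] 582 (home 67, riding 79)
w1 [ 10  15  29  88 215 382  25   0   0   0   0   0   0   0   0   0]
rim A,B [0.0986 0.0356] expected [0.1   0.034] theta 0.018966179784721704
now [  7  20  14  36  75 213 387  13   0   0   0   0   0   0   0   0]
rim A,B [0.0743 0.0786] expected [0.0723 0.077 ] theta 0.4855161768382205
theta 0.456 score 67 rim c mm [66.5 68.5 70.5] 127 (home 67, riding 79)
bowl rim y/x extents [0.602 0.1   0.038] [0.69  0.156 0.049]
```

```bash
python3 - <<'E'
from h import *
x=json.load(open('pose.json'));o,ph=x[:2],x[2];p,d,v,n=frame(o,ph)
for nm,ths in(("w1",(0,.02)),("w8",(.47,.489,.50))):
  for th in ths:
    F=dict(np.load(f"pics/{nm}.npz"));r=cloud(F)-p;A=r@d;B=r@v;c=r@n
    aa=A*np.cos(th)+B*np.sin(th);bb=B*np.cos(th)-A*np.sin(th)
    m=(aa>.11)&(aa<.158)&(abs(bb)<.012)&(abs(c)<.012)&(F["frame"].max(-1)>60)
    near=m&(aa<.13);print(nm,th,m.sum(),"floor c mm",np.median(c[m])*1000,np.median(c[near])*1000)
rel([.527,.009,.30],-56)
E
```

```text
w1 0 568 floor c mm 1.0546602620066419 1.027009151505278
w1 0.02 561 floor c mm 1.1899772585576853 1.1087206318738818
w8 0.47 380 floor c mm 3.753378390743894 3.2650235676744255
w8 0.489 304 floor c mm 3.759113228076147 3.0509685799527344
w8 0.5 275 floor c mm 3.8240118076919485 3.078687121274102
t 8.2 tcp [0.6468 0.0771 0.3086] ty -55.64 tilt [ 0.001  0.001 -1.   ] F [-0.5  0.9 -1. ] w 0.594 ff 0.0
  off [-13.73  -1.13   0.84] twist 0.4 q [-0.59  0.41  0.59  1.51 -0.23  1.3  -0.95]
```

Measured against the chute floor, the rim is at 64.8 mm, against 65.5 mm at the start. The pin is fully home at +0.49 and the bowl hasn't moved. Next is the plunger head.

```bash
python3 -m crank '{"fingers":[4,2.5,1,0,0,0,0,0],"offset":[[-3,-0.2,-0.5],[-6,-0.5,-0.5],[-9,-0.8,-0.5],[-12,-1,-0.5],[-13.5,-1.1,0],[-13.5,-1.1,0],[-13.5,-1.1,0],[-13.5,-1.1,0]],"twist":[0,0,0,0,0,0,0,0]}'; python3 -c "
from h import *
rel([.531,.0095,.252],-56)"
```

```text
t: 9.0
tcp_pos: [0.5297, 0.011, 0.3077]
tcp_rot: [0.955, 0.296, -0.0, 0.0]
wrist_force: [-0.3, 0.1, -0.4]
width: 0.02
finger_force: 0.0
t 9.0 tcp [0.5297 0.011  0.3077] ty -55.58 tilt [-0.001 -0.    -1.   ] F [-0.3  0.1 -0.4] w 0.02 ff 0.0
  off [0.02 0.2  5.57] twist 0.4 q [-0.63  0.17  0.62  1.79 -0.11  1.22 -0.95]
```

```bash
python3 -m crank '{"fingers":[0,0,0,0,0,0,0,0],"offset":[[0,0.1,2],[0,0.2,3],[0,0.2,3.6],[0,0.2,4.1],[0,0.2,4.6],[0,0.2,5.0],[0,0.2,5.3],[0,0.2,5.3]],"twist":[0,0,0,0,0,0,0,0]}'
```

```text
t: 9.8
tcp_pos: [0.5302, 0.0087, 0.256]
tcp_rot: [0.955, 0.295, -0.0, -0.0]
wrist_force: [-3.2, 1.6, 6.7]
width: 0.006
finger_force: 3.4
```

```bash
python3 -m crank '{"fingers":[0,0,0,0],"offset":[[0,0,0.15],[0,0,0.3],[0,0,0.4],[0,0,0.4]],"twist":[0,0,0,0]}'
```

```text
t: 10.2
tcp_pos: [0.5302, 0.0087, 0.2523]
tcp_rot: [0.955, 0.295, 0.0, -0.001]
wrist_force: [-3.7, 0.3, 8.2]
width: 0.007
finger_force: 3.7
```

```bash
python3 -m crank '{"fingers":[0,0,0],"offset":[[0,0,0.1],[0,0,0.2],[0,0,0.2]],"twist":[0,0,0]}'
```

```text
t: 10.5
tcp_pos: [0.5303, 0.0087, 0.252]
tcp_rot: [0.955, 0.295, 0.0, -0.001]
wrist_force: [-8.2, 0.4, 17.1]
width: 0.006
finger_force: 8.6
```

The force rose to 17 N with z stuck at 0.252, so the head is on its stop. Releasing, then checking everything.

```bash
python3 -m crank '{"fingers":[0,0,0,0,0,0,0,0],"offset":[[0,0,-0.5],[0,0,-1.5],[0,0,-3],[0,0,-5],[3,0,-6.5],[7,0,-6.5],[11,0,-6.5],[14,0,-6.5]],"twist":[0,0,0,0,0,0,0,0]}'; python3 -m crank '{"fingers":[0,0,0,0,0,0,0,0],"offset":[[3,-2,0],[6,-4,0],[9,-6,0],[11,-8,0],[13,-10,0],[13,-10,0],[13,-10,0],[13,-10,0]],"twist":[0,0,0,0,0,0,0,0]}'; python3 - <<'E'
from h import *
from cell import arm
for n in("scene","top"):
    f=arm.grab_frame(n);P=cloud(f);f0=dict(np.load(f"pics/{n}0.npz"));P0=cloud(f0);print(n)
    if n=="scene":chute(f)
    for G,Q in((f0,P0),(f,P)):
        g=G["frame"].max(-1);h=(g<60)&(np.hypot(Q[...,0]-.532,Q[...,1]-.0095)<.025);print(" head z",np.median(Q[h][:,2]).round(4),h.sum())
        for nm,b in dict(bowl=(.58,.72,.1,.18,.038,.05),box=(.44,.54,.1,.22,.036,.05),mug=(.4,.65,-.4,-.15,.1,.13)).items():
            w=Q[(Q[...,0]>b[0])&(Q[...,0]<b[1])&(Q[...,1]>b[2])&(Q[...,1]<b[3])&(Q[...,2]>b[4])&(Q[...,2]<b[5])]
            print("  ",nm,len(w),*(np.percentile(w,[2,98],axis=0).round(3).tolist() if len(w) else []))
E
```

```text
t: 11.3
tcp_pos: [0.6478, 0.0897, 0.3141]
tcp_rot: [0.955, 0.296, 0.001, -0.0]
wrist_force: [-0.4, 0.3, -0.5]
width: 0.002
finger_force: 0.0
t: 12.1
tcp_pos: [0.697, 0.2415, 0.3144]
tcp_rot: [0.956, 0.294, 0.0, 0.001]
wrist_force: [0.2, -0.2, 0.4]
width: 0.003
finger_force: 0.0
sceneh.py:32: RuntimeWarning: Mean of empty slice.
  best=np.array(best);t=np.arange(-.1,.62,.004)[best>best.max()*.97].mean()
  ret = ret.dtype.type(ret / rcount)
Traceback (most recent call last):
  File "h.py", line 34, in chute
    print("theta",round(t,3),"score",best.max(),"rim c mm",(np.percentile(c[k],[10,50,90])*1000).round(1),k.sum(),"(home 67, riding 79)")
                                                            ~~~~~~~~~~~~~^^^^^^^^^^^^^^^^^
IndexError: index -1 is out of bounds for axis 0 with size 0
```

The arm blocks the scene camera, so I'll move it farther off to the left.

```bash
python3 -c "
from h import *
rel([.40,.50,.315],-56)"; python3 -m crank '{"fingers":[0,0,0,0,0,0,0,0],"offset":[[1,-4,0],[2,-8,0],[3,-12,0],[3.5,-16,0],[4,-20,0],[4.5,-24,0],[4.7,-28,0],[4.7,-32,0]],"twist":[0,0,0,0,0,0,0,0]}'; cat > chk.py <<'E'
from h import *
from cell import arm
for n in("scene","top"):
    f=arm.grab_frame(n);P=cloud(f);f0=dict(np.load(f"pics/{n}0.npz"));P0=cloud(f0);print(n)
    for G,Q in((f0,P0),(f,P)):
        g=G["frame"].max(-1);h=(g<60)&(np.hypot(Q[...,0]-.532,Q[...,1]-.0095)<.025);print(" head z",np.median(Q[h][:,2]).round(4),h.sum())
        for nm,b in dict(bowl=(.58,.72,.1,.18,.038,.05),box=(.44,.54,.1,.22,.036,.05),mug=(.4,.65,-.4,-.15,.1,.13)).items():
            w=Q[(Q[...,0]>b[0])&(Q[...,0]<b[1])&(Q[...,1]>b[2])&(Q[...,1]<b[3])&(Q[...,2]>b[4])&(Q[...,2]<b[5])]
            print("  ",nm,len(w),*(np.percentile(w,[2,98],axis=0).round(3).tolist() if len(w) else []))
    if n=="scene":chute(f)
E
python3 chk.py
```

```text
t 12.15 tcp [0.697  0.2412 0.3146] ty -55.8 tilt [ 0.001 -0.001 -1.   ] F [-0.4 -0.6  0.2] w 0.006 ff 0.0
  off [-10.02 -38.1   -0.07] twist 0.2 q [-0.71  0.56  0.56  1.26 -0.29  1.4  -1.15]
t: 12.95
tcp_pos: [0.5551, 0.5338, 0.3148]
tcp_rot: [0.956, 0.294, 0.0, -0.0]
wrist_force: [0.7, -0.8, 0.1]
width: 0.007
finger_force: 0.0
scene
 head z 0.2705 365
   bowl 127 [0.603, 0.101, 0.039] [0.689, 0.155, 0.047]
   box 769 [0.46, 0.115, 0.038] [0.53, 0.186, 0.045]
   mug 871 [0.408, -0.356, 0.101] [0.642, -0.203, 0.129]
 head z 0.2705 360
   bowl 123 [0.603, 0.101, 0.039] [0.689, 0.155, 0.048]
   box 765 [0.46, 0.114, 0.039] [0.53, 0.186, 0.045]
   mug 879 [0.409, -0.356, 0.101] [0.643, -0.204, 0.129]
theta 0.46 score 64 rim c mm [66.5 68.7 70.6] 127 (home 67, riding 79)
top
 head z 0.2709 531
   bowl 122 [0.617, 0.102, 0.038] [0.693, 0.152, 0.048]
   box 779 [0.465, 0.115, 0.039] [0.534, 0.184, 0.046]
   mug 978 [0.408, -0.357, 0.101] [0.638, -0.206, 0.129]
 head z 0.2709 528
   bowl 150 [0.606, 0.102, 0.038] [0.693, 0.152, 0.048]
   box 785 [0.465, 0.115, 0.038] [0.534, 0.184, 0.046]
   mug 971 [0.408, -0.357, 0.101] [0.639, -0.206, 0.129]
```

The head is back up, the pin is home, and the bystanders haven't moved.

```bash
python3 -c "
from cell import arm
print(arm.hand_in())"
```

```text
the job is handed in; nothing more can be done
None
```

The chute is pinned home in the bowl-side (+y) hole with its mouth over the bowl. After that I pressed the plunger to its stop and let it come back up; the bowl, box and mug haven't moved, and the job is handed in at about 13 s.

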